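Clamp a piston in the ratchet vice

ROBOT

A 6-joint arm with a two-finger parallel gripper is mounted at the origin on a cart in front of the work surface, level with it; the furniture and walls round the work are solid. World frame = base frame: x ahead of the robot, y to its left, z up, the work surface at z = 0. Lengths are in m, angles in rad, forces in N, time in s.
With the tool pointing down it reaches from about 0.275 to 0.85 m from the base axis. Payload 5.2 kg.
Tool frame: the origin (TCP) lies on the mounting face of the last link; the fingertips stand 173 mm ahead of it and the grasp point (between the pads) lies 155 mm ahead of it; z points along the fingers, y is the line along which they close (so a half turn about z gives the same grasp; the last joint's range is limited). The gripper opens to 85 mm and grips with 20 to 120 N. Pads are 22 mm wide; open, the fingers measure 114 mm over their backs; the gripper's body (76 mm by 85 mm) begins 54 mm behind the grasp point. The pads swing forward as they close: fully open they stand 13 mm farther back than shut.
Start: joints at [-1.42, 0.259, 1.535, -0, 1.348, -0.203], TCP at [0.191, -0.516, 0.405] pointing down, gripper open.
Joint ranges: [-3.14, 3.14], [-0.91, 2.08], [0.19, 2.58], [-1.22, 4.36], [0.22, 2.71], [-3.12, 3.12]. Speed limits (rad/s): [2.57, 2.57, 3.14, 3.14, 3.14, 3.14].

INTERFACE

Orientations are given as a unit quaternion [x, y, z, w].
In Python, from bench import robot, cams, models gives the robot as it stands.
- The arm moves only by the tool play_rows, never from a script. Its arguments are lists of equal length, an entry for each row: "xyz": the shift along the world's x, y, z in mm, a list of three; "delta_rot": the turn, a rotation vector about the world's x, y, z in units of 5 degrees (1.0 is 5 degrees), a list of three. A call has exactly 10 rows; each row is the pose to reach, as a shift and turn from the pose commanded when the call began; what a row does not reach only later rows make up. A row lasts 1/12 s, in which the tool goes at most 41.7 mm and 7.16 degrees, less where a joint would pass 70% of its speed; a pose out of reach is approached as far as the arm can. A call with a gripper value outside its range is refused whole. "gripper" is the opening in per cent of the stroke, from 0 (shut) to 100 (fully open), set as the call begins (left out, the last holds). The fingers move at their own pace and stop on an object; "force" is the grip in N (left out, the last holds). Time passes only in rows, so rows that repeat a pose let the fingers close, or fill a call up. It gives the time, the measured TCP pose, the force, the opening and the grip force at its end, in the units of the state.
- robot.get_state(): the state, without advancing time (a new reading comes with each control period).
- cams.snapshot(name): name is "scene" or "top" or "wrist"; returns (picture, depth): 384x512x3 uint8, blue, green, red; 384x512 float32, m along the optical axis (not along the pixel's ray), 0 where there is no reading.
- cams.get_calibration(name): a dict with "fovy" (degrees; the focal length in pixels is half the picture's height over the tangent of half this angle, whatever the lens; pixels are square), "cx", "cy" (the principal point, pixels), "k1" (the pictures are not rectified: a ray, as slopes to the right and down, at radius r is drawn at 1 + k1 r^2 times it, then the intrinsics apply), "R" (3x3) and "t" (3): a world point X has camera coordinates R X + t. Camera axes: x right, y down, z forward; pixel columns grow to the right and rows downward; lengths in m; the calibration is good to about 2 mm. A picture is of the moment at which its call begins: read the wrist's pose just before it. get_calibration takes no time and is no camera call; for the wrist camera it gives the pose at the moment of the call.
- robot.finish_job(): hands the job in; it is judged then, once.
Trained networks look in the newest picture that a camera, given by its name, has taken for a name from the list of things; names that differ only in an ending like _2 or _b are one class to them, and where a whole thing is asked for, a point or a joint stands for the part that bears it (a point fixed in the world has none). Each returns a list of dicts, best first, with "score" (0 to 1); they miss things now and then, are a little off and sometimes report something else, mostly with a low value. They report only what shows in the picture. A call takes as long as a camera call.
- models.masks_of(label, camera): "region" (384x512 bool, what is visible of it).
- models.spot_point(label, camera): "location" ([x, y, z] in m, in world coordinates, good to about 4 mm: a listed point, or the origin of a listed thing).
The state is a dict: "t": time; "q": joint angles; "qd": joint speeds; "joint_efforts": joint torques, N m; "ee_pos": TCP position; "ee_rot": TCP orientation; "ft_force": force on the tool from outside, world axes, zero at the start; "wrist_torque": the same for the moment, N m; "grip_width": finger opening in m; "finger_force": force on a finger pad.
Only numpy, scipy, OpenCV 4.12 (cv2) and the standard library are available. Lean on these libraries where they do the work, as an engineer would, in place of code of your own. Each camera call takes 0.05 s, during which the arm holds its last target. There are 200 camera calls.

TASK

Stand the piston, crown up, in the V of the blue ratchet vice, then close the jaw on it by working the red handle to and fro, a full stroke each time, until the piston is firmly held. Stop at the first notch that holds it firmly, because a notch or two more distorts the skirt. Move the jaw by its handle only, let go of everything and leave the things round the vice where they are.

Things in the scene. Friction and masses are not known exactly. Their poses are not given: they have to be found in the camera images.
- piston: Plain alloy piston standing on the riser, crown (closed end) up: a cylinder 70 mm in diameter, 60 mm tall, 0.2 to 0.5 kg. Origin: centre of its underside, z up. May be gripped across its diameter at any yaw.
- vice: Blue piston vice fixed on a wooden riser with its flat top 140 mm above the bench; heights below count from that top. Bed 100 x 344 mm, top at 12 mm. Origin: on the riser under the bed, z up. Its y axis is the clamping line: fixed V-jaw at the -y end, ratchet frame (32 mm wide, 107 high) with red-handled lever at the +y end; the jaw closes towards -y. The red tab frees the ratchet: not needed.
- v_seat (a point): On the bed's top, where the centre of the piston's underside lies when it touches both flanks of the V; axes as the vice. The closing jaw pushes the piston the last millimetres home, so it may be set down up to 8 mm towards +y. The V (rubber lined, 80 mm wide, 54 mm high) stays 18 mm or more to the -y side of this point, so fingers fit on the piston's +x and -x sides.
- jaw: Sliding jaw: blue head, 8 mm toothed bar behind, in front a steel barrel with a sprung rubber pad (32 mm, at 42 mm). Origin and axes are the vice's when fully back; moves to -y; starts 0 to 3 mm closed. The barrel is screwed out 0 to 20 mm, unmeasured, so the gap from pad to seated piston is 15 to 38 mm: 2 to 7 strokes, the first always free. In contact a notch adds about 22 N of clamping force.
- handle_grip (a point): Centre of the red handle: a round sleeve 27 mm thick, 60 mm long, lying along the vice's x in a steel yoke on top of the lever, 105 mm from the pivot. It turns freely on its bar, so it can be held from above with the fingers on its +y and -y sides and the hand kept upright; 25 mm is free below it, 62 mm between the yoke's arms. Moves with the lever in the vice's y-z plane.
- handle_pivot (a point): Fixed pivot of the lever, at 95 mm, axes as the vice; the lever turns about x. Load felt at the grip, along the swing, late in a drive stroke (lever 0.40 to 0.43): up to 3 N with the jaw free, plus about 1 N per 4 N of clamping force. 5 N or more above the first, free stroke means firmly held; at 8 N or more another notch is too much. Over 65 N of clamping force at any moment is too much.
- lever (a joint): Lever angle, rad: 0 at the return stop (handle leans 0.22 to -y, towards the jaw), 0.44 at the drive stop (leans 0.22 to +y). Pulling it from below 0.03 to above 0.40 (the grip gives under load: pull on to the stop) drives the jaw one tooth; less may gain nothing. Return is free: a pawl holds the jaw, which settles some 3 mm back onto its notch (7 to 10 N less); firm is 12 N or more then.
- grease_tin: Green and red grease tin standing on the riser, 80 mm in diameter, 69 mm high; origin: centre of its underside. Leave alone.
- key_set: Hex keys in a red folder, 85 x 28 x 21 mm, lying on the riser before the vice; origin: centre of its underside. Leave alone.

How it is judged:
By the outcome, as a careful person would: the job done as asked, in the order asked, and still so for the second after the job is handed in, with the robot touching nothing.
It also fails if it takes over 67 s, if anything falls off the work surface, if the arm or the gripper's body presses on something with over 40 N, if the wrist force passes 120 N, or if a joint passes its speed limit or range.

## Working session

There is one attempt and no reset: what is moved stays moved. The work goes in short steps, Python scripts to look and compute and a tool call to move; the robot and the scene stay as the last step left them, time stands still between calls to the robot, and variables do not carry over. Pictures are saved under pics/ and viewed, at most 10 in all, crops included, and the job is handed in when it is done.

Besides the shell and the picture viewer there is one more tool, called after "Call:" by a JSON object that holds its "name" and its "arguments". play_rows: Moves the arm, as the interface text tells. Its arguments: {"type":"object","properties":{"xyz":{"type":"array","items":{"type":"array","items":{"type":"number"}}},"delta_rot":{"type":"array","items":{"type":"array","items":{"type":"number"}}},"gripper":{"type":"number"},"force":{"type":"number"}},"required":["xyz","delta_rot"]}

```bash
mkdir -p pics
cat > h.py <<'E'
import numpy as np, cv2
from bench import robot, cams, models
from scipy.spatial.transform import Rotation as Ro
def cloud(cam, dep, cal):
    H,W=dep.shape; f=H/2/np.tan(np.radians(cal['fovy'])/2)
    u,v=np.meshgrid(np.arange(W),np.arange(H))
    xd=(u-cal['cx'])/f; yd=(v-cal['cy'])/f
    x,y=xd.copy(),yd.copy()
    for _ in range(10):
        s=1+cal['k1']*(x*x+y*y); x=xd/s; y=yd/s
    P=np.stack([x*dep,y*dep,dep],-1)
    return (P-np.array(cal['t']))@np.array(cal['R'])
E
python3 - <<'E'
from h import *
np.set_printoptions(precision=4,suppress=True)
s=robot.get_state(); print(s)
ims=[]
for c in ['scene','top']:
    im,d=cams.snapshot(c); cv2.imwrite(f'pics/{c}0.png',im); cal=cams.get_calibration(c); 
    np.savez(f'{c}0.npz',im=im,d=d,P=cloud(c,d,cal))
    for l in ['piston','vice','v_seat','jaw','handle_grip','handle_pivot','grease_tin','key_set']:
        r=models.spot_point(l,c); print(c,l,[(np.round(x['location'],4),round(x['score'],2)) for x in r[:2]])
    ims.append(im)
cv2.imwrite('pics/both.png',np.vstack(ims)[:, :])
E
```

```text
{'t': 0.0, 'q': array([-1.4198,  0.2594,  1.5361,  0.    ,  1.348 , -0.2028]), 'qd': array([ 0.0001,  0.0017, -0.0003,  0.0001,  0.0024,  0.0008]), 'joint_efforts': array([ -0.0014, -44.603 , -29.0573,  -0.0005,   0.0118,  -0.    ]), 'ee_pos': array([ 0.1906, -0.5157,  0.4039]), 'ee_rot': array([ 0.9844,  0.176 ,  0.    , -0.0009]), 'ft_force': array([-0.7183,  0.1514, -0.5206]), 'wrist_torque': array([ 0.0039,  0.0626, -0.0021]), 'finger_force': 0.0, 'grip_width': 0.08549619882925479}
scene piston [(array([0.4228, 0.1196, 0.1416]), 0.55)]
scene vice [(array([0.591 , 0.1756, 0.1398]), 0.8), (array([0.4232, 0.1208, 0.1377]), 0.48)]
scene v_seat [(array([0.5875, 0.0889, 0.1535]), 0.96)]
scene jaw [(array([0.59  , 0.1707, 0.1418]), 0.74)]
scene handle_grip [(array([0.6005, 0.2448, 0.3397]), 0.8)]
scene handle_pivot [(array([0.5994, 0.2643, 0.234 ]), 0.81)]
scene grease_tin [(array([ 0.4516, -0.0063,  0.1433]), 0.92)]
scene key_set []
top piston [(array([0.4239, 0.1169, 0.1386]), 0.82)]
top vice [(array([0.5927, 0.1752, 0.14  ]), 0.78), (array([0.4245, 0.1169, 0.1382]), 0.47)]
top v_seat [(array([0.5873, 0.0857, 0.1489]), 0.61)]
top jaw [(array([0.5917, 0.1759, 0.1462]), 0.81), (array([0.5888, 0.0896, 0.1523]), 0.61)]
top handle_grip [(array([0.5993, 0.2425, 0.3379]), 0.74)]
top handle_pivot [(array([0.5991, 0.2652, 0.2325]), 0.89)]
top grease_tin [(array([ 0.4552, -0.0047,  0.1386]), 0.73)]
top key_set [(array([0.447 , 0.3593, 0.1398]), 0.79)]
```

View pics/scene0.png

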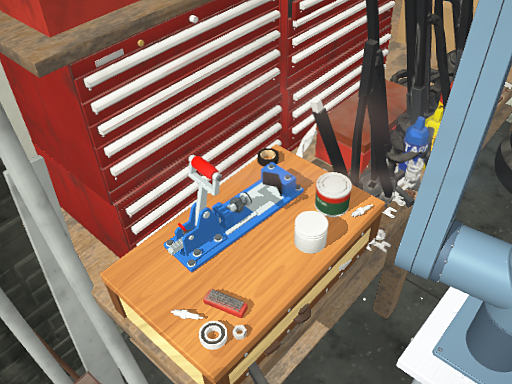

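View pics/top0.png

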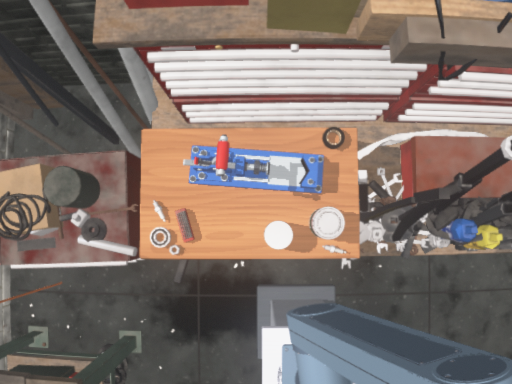

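The scene shows a white piston near (0.424, 0.118), and the vice lies along world y with its V at the right in the top view (top pixels about (278,235) for the piston and (290,172) for the V). The handle is at about (223,155). I'll refine these positions with the depth data.

Run:
```python
from h import *
np.set_printoptions(precision=4,suppress=True)
for c in ['top','scene']:
    z=np.load(c+'0.npz'); P=z['P']; im=z['im'].astype(int)
    X=P.reshape(-1,3); B=im.reshape(-1,3)
    m=(np.hypot(X[:,0]-.424,X[:,1]-.118)<.06)&(X[:,2]>.19)&(X[:,2]<.215)
    p=X[m]; (cc,r)=cv2.minEnclosingCircle(p[:,:2].astype(np.float32)); print(c,'crown',m.sum(),np.median(p[:,2]),p[:,:2].mean(0),cc,r, (p[:,:2].min(0)+p[:,:2].max(0))/2)
    near=(abs(X[:,0]-.595)<.12)&(abs(X[:,1]-.17)<.25)
    blue=near&(B[:,0]>B[:,2]+60)&(X[:,2]>.135)&(X[:,2]<.16)
    print(' bed rect',cv2.minAreaRect(X[blue][:,:2].astype(np.float32)*1000), blue.sum(), np.median(X[blue][:,2]))
    red=near&(B[:,2]>B[:,0]+80)&(B[:,2]>B[:,1]+80)&(X[:,2]>.30)&(X[:,2]<.4)
    q=X[red]; print(' red',red.sum(),q.min(0),q.max(0),q.mean(0)); w,v=np.linalg.eigh(np.cov(q[:,:2].T)); print(v[:,1])
    wood=near&(abs(X[:,2]-.14)<.02)&(B[:,2]>B[:,0]+60); print(' wood',np.median(X[wood][:,2]))
    v=near&(X[:,2]>.175)&(X[:,1]<.09); print(' V top', v.sum(), X[v].min(0),X[v].max(0))
```

```text
top crown 649 0.20168615728700506 [0.4242 0.119 ] (0.4241137206554413, 0.11900916695594788) 0.03517608344554901 [0.4232 0.1198]
 bed rect ((592.518310546875, 174.62088012695312), (340.5536193847656, 98.69830322265625), 85.373046875) 1599 0.15322459833873708
 red 307 [0.5686 0.2313 0.3395] [0.6273 0.2573 0.3561] [0.5975 0.2443 0.3489]
[-0.9966  0.0822]
 wood 0.140894480729669
 V top 1805 [ 0.4757 -0.08    0.1755] [0.715  0.0639 0.6967]
scene crown 742 0.2008287719585717 [0.4206 0.1249] (0.42438292503356934, 0.12181267142295837) 0.03651692345738411 [0.4231 0.1223]
 bed rect ((606.769287109375, 170.62278747558594), (351.5189208984375, 137.4319610595703), 85.44329071044922) 1832 0.1524143517669654
 red 332 [0.5653 0.2348 0.3228] [0.6311 0.2601 0.3539] [0.5932 0.2504 0.346 ]
[-0.9985  0.0556]
 wood 0.14028788501669742
 V top 1418 [ 0.4751 -0.08    0.1751] [0.6232 0.0642 0.3676]
```

Call:
{"name": "play_rows", "arguments": {"xyz": [[10,35,0],[24,70,0],[38,105,0],[52,140,0],[66,180,0],[80,215,0],[94,250,0],[108,290,0],[120,325,0],[132,357,0]], "delta_rot": [[0,0,1.3],[0,0,2.6],[0,0,3.9],[0,0,5.2],[0,0,6.5],[0,0,7.8],[0,0,9.1],[0,0,10.4],[0,0,11.7],[0,0,13]], "gripper": 100, "force": 40}}

```text
t: 1.73
ee_pos: [0.3225, -0.1567, 0.4049]
ee_rot: [0.734, 0.679, 0.0, 0.0]
ft_force: [1.2, 0.4, 0.1]
grip_width: 0.0857
finger_force: 0.0
```

Call:
{"name": "play_rows", "arguments": {"xyz": [[13,35,0],[26,70,0],[39,105,0],[52,140,0],[65,175,0],[78,210,0],[90,245,0],[101,276,0],[101,276,0],[101,276,0]], "delta_rot": [[0,0,0],[0,0,0],[0,0,0],[0,0,0],[0,0,0],[0,0,0],[0,0,0],[0,0,0],[0,0,0],[0,0,0]]}}

```text
t: 2.57
ee_pos: [0.4236, 0.1185, 0.4046]
ee_rot: [0.734, 0.679, -0.0, -0.0]
ft_force: [-0.5, 0.5, 0.7]
grip_width: 0.0853
finger_force: 0.0
```

Run:
```python
from h import *
np.set_printoptions(precision=4,suppress=True)
c='wrist'
cal=cams.get_calibration(c); im,d=cams.snapshot(c); cv2.imwrite('pics/w1.png',im)
P=cloud(c,d,cal); np.savez('w1.npz',im=im,P=P)
for l in ['piston','v_seat']:
    r=models.spot_point(l,c); print(l,[(np.round(x['location'],4),round(x['score'],2)) for x in r[:2]])
X=P.reshape(-1,3)
m=(np.hypot(X[:,0]-.424,X[:,1]-.118)<.06)&(X[:,2]>.19)&(X[:,2]<.215)
p=X[m]
if m.sum()>20: print(m.sum(),np.median(p[:,2]),cv2.minEnclosingCircle(p[:,:2].astype(np.float32)))
```

```text
piston [(array([0.4211, 0.1221, 0.14  ]), 0.81)]
v_seat [(array([0.5858, 0.0834, 0.152 ]), 0.74)]
10271 0.20107400373352968 ((0.4233834147453308, 0.11931215226650238), 0.03530610725283623)
```

View pics/w1.png

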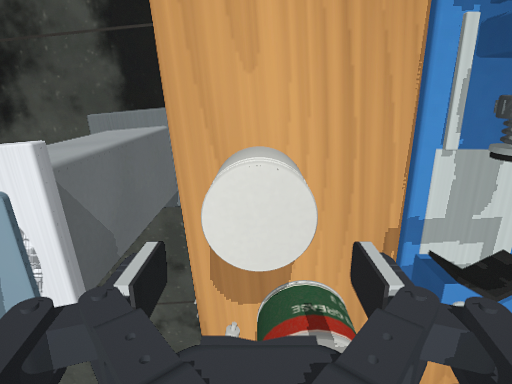

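The wrist view shows the piston crown at about pixel (260,213), between the open fingers. Its measured centre is (0.4234, 0.1193), so I'll descend and grip.

Call:
{"name": "play_rows", "arguments": {"xyz": [[0,1,-10],[0,1,-25],[0,1,-40],[0,1,-55],[0,1,-65],[0,1,-70],[0,1,-72],[0,1,-72],[0,1,-72],[0,1,-72]], "delta_rot": [[0,0,0],[0,0,0],[0,0,0],[0,0,0],[0,0,0],[0,0,0],[0,0,0],[0,0,0],[0,0,0],[0,0,0]]}}

```text
t: 3.55
ee_pos: [0.4239, 0.1179, 0.3334]
ee_rot: [0.736, 0.677, 0.001, 0.0]
ft_force: [0.4, -0.4, 1.0]
grip_width: 0.0857
finger_force: 0.0
```

Call:
{"name": "play_rows", "arguments": {"xyz": [[0,0,0],[0,0,0],[0,0,0],[0,0,0],[0,0,0],[0,0,0],[0,0,0],[0,0,3],[0,0,10],[0,0,20]], "delta_rot": [[0,0,0],[0,0,0],[0,0,0],[0,0,0],[0,0,0],[0,0,0],[0,0,0],[0,0,0],[0,0,0],[0,0,0]], "gripper": 40, "force": 40}}

```text
t: 4.38
ee_pos: [0.4231, 0.1181, 0.3524]
ee_rot: [0.736, 0.677, -0.001, -0.001]
ft_force: [-0.1, 0.2, -3.6]
grip_width: 0.0681
finger_force: 45.9
```

Call:
{"name": "play_rows", "arguments": {"xyz": [[0,0,20],[0,0,45],[5,0,65],[30,-5,70],[60,-10,70],[90,-15,70],[120,-20,70],[145,-25,70],[158,-28,70],[163,-28,70]], "delta_rot": [[0,0,0],[0,0,0],[0,0,0],[0,0,0],[0,0,0],[0,0,0],[0,0,0],[0,0,0],[0,0,0],[0,0,0]]}}

```text
t: 5.22
ee_pos: [0.5885, 0.0892, 0.4219]
ee_rot: [0.736, 0.677, -0.0, -0.0]
ft_force: [-0.3, -0.1, -2.7]
grip_width: 0.0679
finger_force: 46.5
```

Run:
```python
from h import *
np.set_printoptions(precision=4,suppress=True)
print(robot.get_state()['ee_pos'])
for c in ['wrist','top']:
    cal=cams.get_calibration(c); im,d=cams.snapshot(c); cv2.imwrite(f'pics/{c}2.png',im)
    P=cloud(c,d,cal); np.savez(f'{c}2.npz',im=im,P=P)
    for l in ['v_seat','handle_grip','piston','vice','handle_pivot']:
        r=models.spot_point(l,c); print(c,l,[(np.round(x['location'],4),round(x['score'],2)) for x in r[:1]])
# V geometry from initial top cloud in vice frame
a=np.radians(-4.6); o=np.array([.5925,.1746])
for f in ['top0','wrist2','w1','scene0']:
    P=np.load(f+'.npz')['P'].reshape(-1,3); xy=(P[:,:2]-o)@np.array([[np.cos(a),-np.sin(a)],[np.sin(a),np.cos(a)]])
    for lo,hi in [(.186,.198),(.165,.186)]:
        m=(abs(xy[:,0])<.05)&(xy[:,1]<-.08)&(xy[:,1]>-.18)&(P[:,2]>lo)&(P[:,2]<hi)
        print(f,lo,m.sum())
        if m.sum()<10: continue
        for x0 in np.arange(-.045,.05,.01):
            k=m&(abs(xy[:,0]-x0)<.005)
            if k.sum()>3: print('  %.3f y %.4f..%.4f n%d'%(x0,xy[k,1].min(),xy[k,1].max(),k.sum()))
```

```text
[0.5885 0.0892 0.4219]
wrist v_seat []
wrist handle_grip [(array([0.59  , 0.1813, 0.1408]), 0.58)]
wrist piston [(array([0.5863, 0.0936, 0.2276]), 0.85)]
wrist vice [(array([0.5892, 0.1816, 0.1429]), 0.71)]
wrist handle_pivot []
top v_seat [(array([0.5885, 0.0879, 0.1525]), 0.55)]
top handle_grip [(array([0.5972, 0.2435, 0.3373]), 0.84)]
top piston [(array([0.5867, 0.0889, 0.2281]), 0.61)]
top vice [(array([0.5924, 0.1743, 0.1425]), 0.63)]
top handle_pivot [(array([0.6052, 0.2676, 0.2364]), 0.67)]
top0 0.186 399
  -0.035 y -0.1540..-0.1168 n56
  -0.025 y -0.1524..-0.1135 n47
  -0.015 y -0.1545..-0.1201 n50
  -0.005 y -0.1538..-0.1265 n44
  0.005 y -0.1534..-0.1255 n42
  0.015 y -0.1524..-0.1200 n48
  0.025 y -0.1546..-0.1140 n51
  0.035 y -0.1538..-0.1169 n56
  0.045 y -0.1535..-0.1206 n5
top0 0.165 36
  -0.035 y -0.1496..-0.1168 n14
  0.005 y -0.1292..-0.1257 n5
  0.015 y -0.1245..-0.1197 n6
  0.025 y -0.1191..-0.1131 n7
wrist2 0.186 0
wrist2 0.165 0
w1 0.186 1464
  -0.045 y -0.1319..-0.1152 n156
  -0.035 y -0.1331..-0.1122 n447
  -0.025 y -0.1327..-0.1132 n315
  -0.015 y -0.1287..-
[... 277 characters left out ...]
3 n81
  0.005 y -0.1309..-0.1225 n376
  0.015 y -0.1252..-0.1168 n308
  0.025 y -0.1187..-0.1132 n65
scene0 0.186 386
  -0.045 y -0.1537..-0.1162 n40
  -0.035 y -0.1534..-0.1141 n60
  -0.025 y -0.1540..-0.1149 n35
  -0.015 y -0.1524..-0.1196 n38
  -0.005 y -0.1541..-0.1283 n35
  0.005 y -0.1537..-0.1227 n46
  0.015 y -0.1536..-0.1121 n53
  0.025 y -0.1536..-0.1140 n41
  0.035 y -0.1551..-0.1153 n38
scene0 0.165 226
  -0.045 y -0.1546..-0.1152 n71
  -0.035 y -0.1392..-0.1133 n27
  -0.025 y -0.1187..-0.1135 n9
  -0.015 y -0.1253..-0.1195 n13
  -0.005 y -0.1302..-0.1278 n12
  0.005 y -0.1310..-0.1211 n31
  0.015 y -0.1263..-0.1156 n30
  0.025 y -0.1194..-0.1119 n26
  0.035 y -0.1180..-0.1149 n6
```

View pics/wrist2.png

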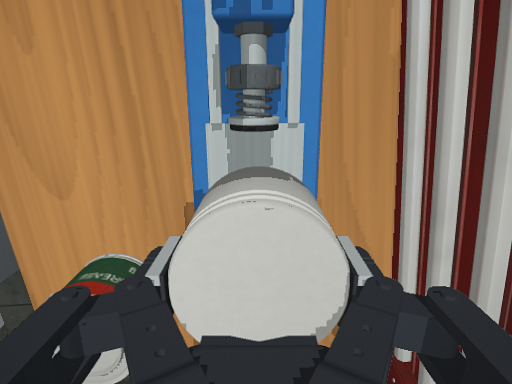

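The wrist view shows the piston held between the fingers over the bed, with the sprung pad at about (253,122) straight behind it. Next I'll measure the held crown against the V in the same cameras.

Run:
```python
from h import *
np.set_printoptions(precision=4,suppress=True)
for f in ['top2','wrist2']:
    z=np.load(f+'.npz'); P=z['P'].reshape(-1,3); B=z['im'].reshape(-1,3).astype(int)
    m=(np.hypot(P[:,0]-.587,P[:,1]-.09)<.05)&(abs(P[:,2]-.289)<.008)&(B.min(1)>130)
    p=P[m]; print(f,m.sum(),np.median(p[:,2]),p[:,:2].mean(0),cv2.minEnclosingCircle(p[:,:2].astype(np.float32)),p.min(0),p.max(0))
# pad: dark disc front in vice frame
a=np.radians(-4.6); o=np.array([.5925,.1746]); P=np.load('w1.npz')['P'].reshape(-1,3)
P2=np.load('wrist2.npz')['P'].reshape(-1,3)
for P in (P,P2):
    xy=(P[:,:2]-o)@np.array([[np.cos(a),-np.sin(a)],[np.sin(a),np.cos(a)]])
    m=(abs(xy[:,0])<.02)&(abs(xy[:,1]+.02)<.035)&(P[:,2]>.175)&(P[:,2]<.205)
    if m.sum()>5: print('pad y pct',np.percentile(xy[m,1],[0,1,5,20]),m.sum())
print(robot.get_state()['ee_pos'])
```

```text
top2 29 0.2913353991745523 [0.5649 0.1108] ((0.5664482116699219, 0.09231508523225784), 0.024683263152837753) [0.5562 0.0687 0.2816] [0.5732 0.1161 0.2938]
wrist2 21609 0.2892831482601404 [0.5886 0.0975] ((0.5887339115142822, 0.09548108279705048), 0.04327850043773651) [0.5457 0.0648 0.281 ] [0.6318 0.1259 0.2967]
pad y pct [-0.0349 -0.0346 -0.0336 -0.0299] 887
pad y pct [-0.0347 -0.034  -0.0322 -0.0266] 3440
[0.5863 0.0902 0.423 ]
```

Call:
{"name": "play_rows", "arguments": {"xyz": [[0,-1,-10],[0,-1,-22],[0,-1,-35],[0,-1,-48],[0,-1,-58],[0,-1,-66],[0,-1,-71],[0,-1,-74],[0,-1,-76],[0,-1,-76]], "delta_rot": [[0,0,0],[0,0,0],[0,0,0],[0,0,0],[0,0,0],[0,0,0],[0,0,0],[0,0,0],[0,0,0],[0,0,0]]}}

```text
t: 6.65
ee_pos: [0.5867, 0.0891, 0.3467]
ee_rot: [0.736, 0.677, 0.0, 0.0]
ft_force: [0.2, 0.2, -3.6]
grip_width: 0.0681
finger_force: 46.5
```

Call:
{"name": "play_rows", "arguments": {"xyz": [[0,0,-0.5],[0,0,-1],[0,0,-1.5],[0,0,-1.5],[0,0,-1.5],[0,0,-1.5],[0,0,-1.5],[0,0,-1.5],[0,0,-1.5],[0,0,-1.5]], "delta_rot": [[0,0,0],[0,0,0],[0,0,0],[0,0,0],[0,0,0],[0,0,0],[0,0,0],[0,0,0],[0,0,0],[0,0,0]]}}

```text
t: 7.48
ee_pos: [0.5867, 0.0891, 0.3458]
ee_rot: [0.736, 0.677, 0.0, 0.0]
ft_force: [-0.6, -0.3, 4.3]
grip_width: 0.0681
finger_force: 46.9
```

Call:
{"name": "play_rows", "arguments": {"xyz": [[0,0,0],[0,0,0],[0,0,0],[0,0,0],[0,0,0],[0,0,5],[0,0,20],[0,0,40],[0,0,65],[0,0,90]], "delta_rot": [[0,0,0],[0,0,0],[0,0,0],[0,0,0],[0,0,0],[0,0,0],[0,0,0],[0,0,0],[0,0,0],[0,0,0]], "gripper": 100}}

```text
t: 8.32
ee_pos: [0.5864, 0.0891, 0.4361]
ee_rot: [0.736, 0.677, -0.0, -0.0]
ft_force: [0.8, -0.3, 0.4]
grip_width: 0.0853
finger_force: 0.0
```

Call:
{"name": "play_rows", "arguments": {"xyz": [[0,0,25],[0,0,55],[0,0,85],[0,5,110],[0,20,125],[2,45,130],[4,75,130],[6,105,130],[8,135,130],[10,154,130]], "delta_rot": [[0,0,1.3],[0,0,2.6],[0,0,3.9],[0,0,5.2],[0,0,6.5],[0,0,7.8],[0,0,9.1],[0,0,10.4],[0,0,11.7],[0,0,13]]}}

```text
t: 9.15
ee_pos: [0.5961, 0.2457, 0.5656]
ee_rot: [0.253, 0.967, 0.001, -0.0]
ft_force: [-0.8, -0.3, -0.7]
grip_width: 0.0855
finger_force: 0.0
```

Call:
{"name": "play_rows", "arguments": {"xyz": [[0,0,0],[0,0,0],[0,0,0],[0,0,0],[0,0,0],[0,0,0],[0,0,0],[0,0,0],[0,0,0],[0,0,0]], "delta_rot": [[0,0,1.3],[0,0,2.6],[0,0,3.9],[0,0,5],[0,0,5],[0,0,5],[0,0,5],[0,0,5],[0,0,5],[0,0,5]]}}

```text
t: 9.98
ee_pos: [0.5966, 0.243, 0.5652]
ee_rot: [0.042, 0.999, 0.0, -0.0]
ft_force: [0.6, 0.5, -0.6]
grip_width: 0.0854
finger_force: 0.0
```

Run:
```python
from h import *
np.set_printoptions(precision=4,suppress=True)
s=robot.get_state(); print(s['t'],s['ee_pos'],s['q'])
for c in ['wrist','scene']:
    cal=cams.get_calibration(c); im,d=cams.snapshot(c); cv2.imwrite(f'pics/{c}3.png',im)
    P=cloud(c,d,cal); np.savez(f'{c}3.npz',im=im,P=P)
    for l in ['handle_grip','piston','handle_pivot']:
        r=models.spot_point(l,c); print(c,l,[(np.round(x['location'],4),round(x['score'],2)) for x in r[:1]])
    X=P.reshape(-1,3);B=im.reshape(-1,3).astype(int)
    red=(abs(X[:,0]-.597)<.05)&(abs(X[:,1]-.245)<.05)&(B[:,2]>B[:,0]+80)&(B[:,2]>B[:,1]+80)&(X[:,2]>.31)&(X[:,2]<.37)
    q=X[red]; print(red.sum(),q.min(0),q.max(0)); t=q[q[:,2]>q[:,2].max()-.003]; print(' ridge',t.mean(0))
    m=(np.hypot(X[:,0]-.587,X[:,1]-.09)<.05)&(abs(X[:,2]-.2125)<.006)&(B.min(1)>130)
    p=X[m]
    if m.sum()>20: print(' crown',m.sum(),np.median(p[:,2]),cv2.minEnclosingCircle(p[:,:2].astype(np.float32)))
```

```text
9.9833 [0.5966 0.243  0.5652] [ 0.2139  0.3948  0.9633  0.      1.7835 -1.2734]
wrist handle_grip [(array([0.6003, 0.2471, 0.3337]), 0.64)]
wrist piston [(array([0.5867, 0.0937, 0.1557]), 0.73)]
wrist handle_pivot [(array([0.6012, 0.2689, 0.234 ]), 0.79)]
3436 [0.5663 0.2299 0.3334] [0.6303 0.2588 0.3532]
 ridge [0.5954 0.2443 0.3509]
 crown 3335 0.21298635210482034 ((0.5858421921730042, 0.09060720354318619), 0.03550054877996445)
scene handle_grip [(array([0.5992, 0.2444, 0.3399]), 0.63)]
scene piston [(array([0.5868, 0.0933, 0.1534]), 0.7)]
scene handle_pivot [(array([0.6008, 0.2665, 0.232 ]), 0.6)]
333 [0.5657 0.2331 0.3226] [0.6315 0.2593 0.3548]
 ridge [0.5908 0.2461 0.3525]
 crown 534 0.2128567702953018 ((0.5840983986854553, 0.08997464179992676), 0.03654008358716965)
```

View pics/wrist3.png

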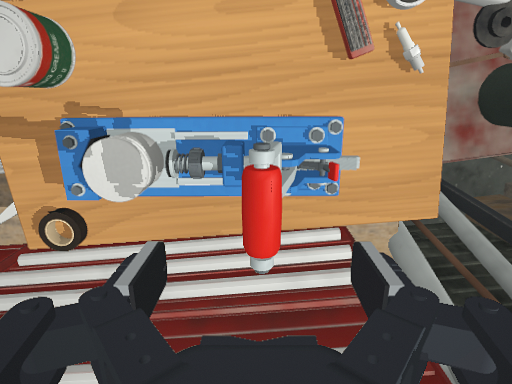

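The wrist view shows the piston standing in the V at about (118,168) and the red sleeve at about (262,210), between the open fingers. I'll descend onto the handle.

Call:
{"name": "play_rows", "arguments": {"xyz": [[1,1,-12],[2,1,-25],[2,1,-38],[2,1,-50],[2,1,-60],[2,1,-67],[2,1,-71],[2,1,-72],[2,1,-72],[2,1,-72]], "delta_rot": [[0,0,0],[0,0,0],[0,0,0],[0,0,0],[0,0,0],[0,0,0],[0,0,0],[0,0,0],[0,0,0],[0,0,0]]}}

```text
t: 11.22
ee_pos: [0.5986, 0.2441, 0.494]
ee_rot: [0.041, 0.999, 0.0, 0.001]
ft_force: [-0.7, -0.4, 0.3]
grip_width: 0.0856
finger_force: 0.0
```

Call:
{"name": "play_rows", "arguments": {"xyz": [[0,0,0],[0,0,0],[0,0,0],[0,0,0],[0,0,0],[0,0,0],[0,0,0],[0,0,0],[0,0,0],[0,0,0]], "delta_rot": [[0,0,0],[0,0,0],[0,0,0],[0,0,0],[0,0,0],[0,0,0],[0,0,0],[0,0,0],[0,0,0],[0,0,0]], "gripper": 15, "force": 60}}

```text
t: 12.05
ee_pos: [0.5986, 0.2445, 0.4936]
ee_rot: [0.041, 0.999, 0.001, 0.0]
ft_force: [1.5, 5.1, 2.0]
grip_width: 0.0248
finger_force: 59.0
```

Call:
{"name": "play_rows", "arguments": {"xyz": [[0.3,3.5,0.8],[0.8,9.5,1.5],[1.2,15.5,2.2],[1.8,22,2.5],[2.2,28,2.4],[2.7,34,2],[3.1,39,1.3],[3.4,42,0.8],[3.5,43.5,0.5],[3.5,43.5,0.5]], "delta_rot": [[0,0,0],[0,0,0],[0,0,0],[0,0,0],[0,0,0],[0,0,0],[0,0,0],[0,0,0],[0,0,0],[0,0,0]]}}

```text
t: 12.88
ee_pos: [0.6021, 0.288, 0.4941]
ee_rot: [0.041, 0.999, 0.0, 0.0]
ft_force: [-1.8, -0.9, 4.9]
grip_width: 0.0245
finger_force: 59.6
```

```bash
cat > m.py <<'E'
from h import *
import sys
np.set_printoptions(precision=4,suppress=True)
F=[];E=[]
for i in range(int(sys.argv[1])):
    cams.snapshot('top'); s=robot.get_state(); F.append(s['ft_force']); E.append(s['ee_pos'])
F=np.array(F); th=0.2
sw=F@np.array([.08*np.cos(th),.997*np.cos(th),-np.sin(th)])
print('t',s['t'],'F',F.mean(0),'swing %.2f +- %.2f'%(sw.mean(),sw.std()/np.sqrt(len(sw))),'pos',np.mean(E,0),'grip',s['grip_width'],s['finger_force'])
E
python3 m.py 8; python3 -c "
from h import *
for l in ['handle_grip','jaw']:
    r=models.spot_point(l,'top'); print(l,[(np.round(x['location'],4),round(x['score'],2)) for x in r[:1]])"
```

```text
t 13.2833 F [-0.5201  0.0276  5.0117] swing -1.01 +- 0.20 pos [0.6021 0.2879 0.494 ] grip 0.025231646759544563 59.624592661857605
handle_grip [(array([0.6016, 0.2895, 0.3371]), 0.68)]
jaw [(array([0.5876, 0.1594, 0.1434]), 0.64)]
```

Call:
{"name": "play_rows", "arguments": {"xyz": [[0,0.5,0],[0,1,0],[0,1.5,0],[0,1.5,0],[0,1.5,0],[0,1.5,0],[0,1.5,0],[0,1.5,0],[0,1.5,0],[0,1.5,0]], "delta_rot": [[0,0,0],[0,0,0],[0,0,0],[0,0,0],[0,0,0],[0,0,0],[0,0,0],[0,0,0],[0,0,0],[0,0,0]]}}

```text
t: 14.22
ee_pos: [0.6022, 0.2888, 0.4939]
ee_rot: [0.041, 0.999, -0.0, 0.0]
ft_force: [0.1, -1.4, 5.0]
grip_width: 0.0251
finger_force: 59.6
```

```bash
python3 m.py 5
```

```text
t 14.4667 F [-0.6256 -1.639   5.2259] swing -2.69 +- 0.17 pos [0.6022 0.2888 0.4939] grip 0.024967290842816632 59.6353018283844
```

Call:
{"name": "play_rows", "arguments": {"xyz": [[0,0.5,0],[0,1,-0.2],[0,1.5,-0.3],[0,1.5,-0.3],[0,1.5,-0.3],[0,1.5,-0.3],[0,1.5,-0.3],[0,1.5,-0.3],[0,1.5,-0.3],[0,1.5,-0.3]], "delta_rot": [[0,0,0],[0,0,0],[0,0,0],[0,0,0],[0,0,0],[0,0,0],[0,0,0],[0,0,0],[0,0,0],[0,0,0]]}}

```text
t: 15.3
ee_pos: [0.6022, 0.2905, 0.4935]
ee_rot: [0.041, 0.999, -0.0, 0.0]
ft_force: [0.4, -2.5, 5.3]
grip_width: 0.0246
finger_force: 59.6
```

```bash
python3 m.py 3
```

```text
t 15.45 F [ 0.149  -2.3758  5.2032] swing -3.34 +- 0.05 pos [0.6022 0.2905 0.4936] grip 0.025379574314246152 59.63232100009918
```

Call:
{"name": "play_rows", "arguments": {"xyz": [[0,0.5,0],[0,1,-0.2],[0,1.5,-0.3],[0,2,-0.5],[0,2,-0.5],[0,2,-0.5],[0,2,-0.5],[0,2,-0.5],[0,2,-0.5],[0,2,-0.5]], "delta_rot": [[0,0,0],[0,0,0],[0,0,0],[0,0,0],[0,0,0],[0,0,0],[0,0,0],[0,0,0],[0,0,0],[0,0,0]]}}

```text
t: 16.28
ee_pos: [0.6023, 0.291, 0.4935]
ee_rot: [0.042, 0.999, -0.002, 0.0]
ft_force: [-1.5, -8.3, 7.5]
grip_width: 0.0251
finger_force: 60.0
```

```bash
python3 m.py 3;python3 -c "
from h import *
for c in ['top','scene']:
  cams.snapshot(c)
  for l in ['handle_grip','jaw']:
    r=models.spot_point(l,c); print(l,[(np.round(x['location'],4),round(x['score'],2)) for x in r[:1]])"
```

```text
t 16.4333 F [-1.1706 -8.1228  7.2421] swing -9.47 +- 0.18 pos [0.6023 0.291  0.4935] grip 0.02509601176024263 60.021647214889526
handle_grip [(array([0.6006, 0.288 , 0.3373]), 0.6)]
jaw [(array([0.587 , 0.1596, 0.1419]), 0.75)]
handle_grip [(array([0.6011, 0.2865, 0.3405]), 0.89)]
jaw [(array([0.5879, 0.1581, 0.1403]), 0.94)]
```

Call:
{"name": "play_rows", "arguments": {"xyz": [[-0.2,-3,0.5],[-0.6,-9,1.7],[-1,-15,2.5],[-1.5,-21,2.8],[-1.9,-27,2.8],[-2.3,-33,2.4],[-2.8,-39,1.8],[-3.2,-44,1],[-3.5,-48.5,0.3],[-3.5,-48.5,0.3]], "delta_rot": [[0,0,0],[0,0,0],[0,0,0],[0,0,0],[0,0,0],[0,0,0],[0,0,0],[0,0,0],[0,0,0],[0,0,0]]}}

```text
t: 17.57
ee_pos: [0.5985, 0.2442, 0.4935]
ee_rot: [0.041, 0.999, 0.001, 0.0]
ft_force: [2.3, 4.8, 5.4]
grip_width: 0.025
finger_force: 59.8
```

Run:
```python
from h import *
s=robot.get_state(); print(s['ft_force'],s['ee_pos'])
for c in ['top','scene']:
  im,d=cams.snapshot(c); P=cloud(c,d,cams.get_calibration(c)).reshape(-1,3)
  a=np.radians(-4.6); o=np.array([.5925,.1746]); xy=(P[:,:2]-o)@np.array([[np.cos(a),-np.sin(a)],[np.sin(a),np.cos(a)]])
  m=(abs(xy[:,0])<.012)&(xy[:,1]>-.055)&(xy[:,1]<.05)&(P[:,2]>.165)&(P[:,2]<.205)
  print(c,'pad',np.percentile(xy[m,1],[0,2,5]) if m.sum() else None,m.sum())
  B=im.reshape(-1,3).astype(int)
  k=(np.hypot(P[:,0]-.587,P[:,1]-.09)<.05)&(abs(P[:,2]-.2125)<.006)&(B.min(1)>130); print(' crown',cv2.minEnclosingCircle(P[k][:,:2].astype(np.float32)))
```

```text
[2.2662271  4.82763641 5.38359134] [0.59849269 0.24415207 0.49350106]
top pad [-0.05250146 -0.04992462 -0.04680473] 212
 crown ((0.5879696607589722, 0.08952967077493668), 0.03540608286857605)
scene pad [-0.05403022 -0.05190713 -0.05091406] 408
 crown ((0.5838385224342346, 0.08978549391031265), 0.03656012937426567)
```

Call:
{"name": "play_rows", "arguments": {"xyz": [[0.3,3.5,0.8],[0.8,9.5,1.5],[1.2,15.5,2.2],[1.8,22,2.5],[2.2,28,2.4],[2.7,34,2],[3.1,39,1.3],[3.4,42,0.8],[3.5,43.5,0.5],[3.5,45,0.5]], "delta_rot": [[0,0,0],[0,0,0],[0,0,0],[0,0,0],[0,0,0],[0,0,0],[0,0,0],[0,0,0],[0,0,0],[0,0,0]]}}

```text
t: 18.5
ee_pos: [0.6021, 0.2882, 0.4941]
ee_rot: [0.042, 0.999, -0.001, 0.0]
ft_force: [0.7, -3.6, 6.0]
grip_width: 0.025
finger_force: 60.2
```

```bash
python3 m.py 7
```

```text
t 18.85 F [-0.0002 -2.6301  6.3058] swing -3.82 +- 0.18 pos [0.6021 0.2883 0.4941] grip 0.024966399452290542 60.178043246269226
```

Call:
{"name": "play_rows", "arguments": {"xyz": [[0,0.5,0],[0,1,-0.2],[0,1.5,-0.3],[0,1.5,-0.3],[0,1.5,-0.3],[0,1.5,-0.3],[0,1.5,-0.3],[0,1.5,-0.3],[0,1.5,-0.3],[0,1.5,-0.3]], "delta_rot": [[0,0,0],[0,0,0],[0,0,0],[0,0,0],[0,0,0],[0,0,0],[0,0,0],[0,0,0],[0,0,0],[0,0,0]]}}

```text
t: 19.68
ee_pos: [0.6022, 0.2895, 0.4938]
ee_rot: [0.042, 0.999, -0.001, 0.0]
ft_force: [-0.0, -4.3, 7.2]
grip_width: 0.0251
finger_force: 60.1
```

```bash
python3 m.py 5
python3 - <<'E'
from h import *
for c in ['top','scene']:
  im,d=cams.snapshot(c); P=cloud(c,d,cams.get_calibration(c)).reshape(-1,3)
  B=im.reshape(-1,3).astype(int)
  k=(np.hypot(P[:,0]-.587,P[:,1]-.09)<.05)&(abs(P[:,2]-.2125)<.006)&(B.min(1)>130); print(' crown',cv2.minEnclosingCircle(P[k][:,:2].astype(np.float32)))
  if c=='scene': cv2.imwrite('pics/s5.png',cv2.resize(im[150:280,150:350],None,fx=4,fy=4))
E
```

```text
t 19.9333 F [ 0.4996 -3.3144  6.7114] swing -4.53 +- 0.13 pos [0.6022 0.2895 0.4938] grip 0.024910680188040792 60.14570653438568
 crown ((0.5874777436256409, 0.08537607640028), 0.035098686814308167)
 crown ((0.5838732719421387, 0.08615154027938843), 0.036274127662181854)
```

View pics/s5.png

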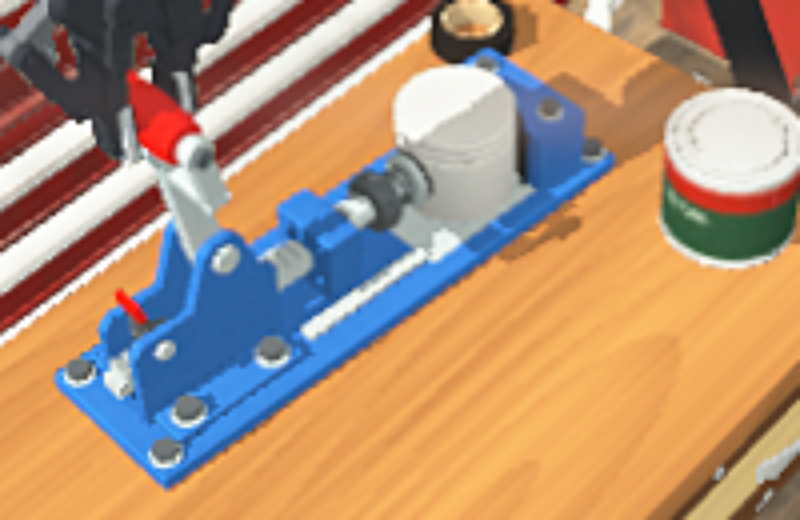

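The crop shows the pad touching the piston at about (420,175). The piston has slid about 4 mm towards the V, but the load is only 1.2 N above free, so it isn't firm yet. I'll complete this stroke and return the lever.

Call:
{"name": "play_rows", "arguments": {"xyz": [[0,1,-0.3],[0,2,-0.5],[0,2,-0.5],[-0.5,-6,1],[-1.1,-15,2.1],[-1.7,-24,2.3],[-2.4,-33,1.8],[-3,-41,0.8],[-3.5,-46.5,-0.2],[-3.5,-46.5,-0.2]], "delta_rot": [[0,0,0],[0,0,0],[0,0,0],[0,0,0],[0,0,0],[0,0,0],[0,0,0],[0,0,0],[0,0,0],[0,0,0]]}}

```text
t: 20.87
ee_pos: [0.5985, 0.2442, 0.4935]
ee_rot: [0.041, 0.999, 0.001, 0.0]
ft_force: [2.4, 5.0, 5.9]
grip_width: 0.025
finger_force: 60.1
```

Call:
{"name": "play_rows", "arguments": {"xyz": [[0,0,0],[0.8,9.5,1.5],[1.2,15.5,2.2],[1.8,22,2.5],[2.2,28,2.4],[2.7,34,2],[3.1,39,1.3],[3.4,42,0.8],[3.5,43.5,0.5],[3.5,45,0.5]], "delta_rot": [[0,0,0],[0,0,0],[0,0,0],[0,0,0],[0,0,0],[0,0,0],[0,0,0],[0,0,0],[0,0,0],[0,0,0]]}}

```text
t: 21.7
ee_pos: [0.6021, 0.2869, 0.4945]
ee_rot: [0.042, 0.999, -0.003, -0.0]
ft_force: [-2.0, -9.0, 8.4]
grip_width: 0.0252
finger_force: 60.8
```

```bash
python3 m.py 6
```

```text
t 22.0 F [-0.9133 -7.8126  8.7912] swing -9.45 +- 0.16 pos [0.6021 0.287  0.4944] grip 0.02493439401643097 60.76913058757782
```

Call:
{"name": "play_rows", "arguments": {"xyz": [[0,0.5,0],[0,1,-0.2],[0,1.5,-0.3],[0,1.5,-0.3],[0,1.5,-0.3],[0,1.5,-0.3],[0,1.5,-0.3],[0,1.5,-0.3],[0,1.5,-0.3],[0,1.5,-0.3]], "delta_rot": [[0,0,0],[0,0,0],[0,0,0],[0,0,0],[0,0,0],[0,0,0],[0,0,0],[0,0,0],[0,0,0],[0,0,0]]}}

```text
t: 22.83
ee_pos: [0.6021, 0.2882, 0.4942]
ee_rot: [0.043, 0.999, -0.003, 0.0]
ft_force: [-1.2, -9.2, 9.4]
grip_width: 0.0254
finger_force: 60.8
```

```bash
python3 m.py 6
python3 - <<'E'
from h import *
for c in ['top','scene']:
  im,d=cams.snapshot(c); P=cloud(c,d,cams.get_calibration(c)).reshape(-1,3)
  B=im.reshape(-1,3).astype(int)
  k=(np.hypot(P[:,0]-.587,P[:,1]-.09)<.05)&(abs(P[:,2]-.2125)<.006)&(B.min(1)>130); print(' crown',cv2.minEnclosingCircle(P[k][:,:2].astype(np.float32)))
E
```

```text
t 23.1333 F [-1.0068 -8.9113  9.5523] swing -10.68 +- 0.22 pos [0.6021 0.2882 0.4942] grip 0.02512408791197294 60.79359769821167
 crown ((0.5873028635978699, 0.08487562835216522), 0.03516286984086037)
 crown ((0.5852170586585999, 0.08698051422834396), 0.03720572963356972)
```

Against the free baseline at the same position, the load is up about 7 N (5 N means firm, 8 N would be too much), so this is the notch. I'll pull on to the stop, return the lever and let go.

Call:
{"name": "play_rows", "arguments": {"xyz": [[0,1,-0.3],[0,2,-0.5],[0,3,-0.6],[0,3.8,-0.8],[0,3.8,-0.8],[0,3.8,-0.8],[0,3.8,-0.8],[0,3.8,-0.8],[0,3.8,-0.8],[0,3.8,-0.8]], "delta_rot": [[0,0,0],[0,0,0],[0,0,0],[0,0,0],[0,0,0],[0,0,0],[0,0,0],[0,0,0],[0,0,0],[0,0,0]]}}

```text
t: 24.07
ee_pos: [0.6023, 0.2916, 0.4935]
ee_rot: [0.043, 0.999, -0.003, 0.0]
ft_force: [-0.7, -8.9, 9.5]
grip_width: 0.0248
finger_force: 61.0
```

Call:
{"name": "play_rows", "arguments": {"xyz": [[-0.2,-4,0.8],[-0.6,-11,2.2],[-1,-17,2.9],[-1.5,-24,3.3],[-1.9,-30,3.2],[-2.4,-37,2.6],[-2.9,-43,1.8],[-3.3,-48,1],[-3.5,-50,0.8],[-3.5,-50,0.8]], "delta_rot": [[0,0,0],[0,0,0],[0,0,0],[0,0,0],[0,0,0],[0,0,0],[0,0,0],[0,0,0],[0,0,0],[0,0,0]]}}

```text
t: 24.9
ee_pos: [0.5986, 0.2445, 0.4935]
ee_rot: [0.041, 0.999, 0.001, 0.0]
ft_force: [2.5, 2.3, 4.9]
grip_width: 0.0249
finger_force: 60.4
```

Run:
```python
from h import *
s=robot.get_state(); print(s['ft_force'],s['ee_pos'])
for c in ['top','scene']:
  im,d=cams.snapshot(c); P=cloud(c,d,cams.get_calibration(c)).reshape(-1,3)
  B=im.reshape(-1,3).astype(int)
  k=(np.hypot(P[:,0]-.587,P[:,1]-.09)<.05)&(abs(P[:,2]-.2125)<.006)&(B.min(1)>130); print(' crown',cv2.minEnclosingCircle(P[k][:,:2].astype(np.float32)))
  for l in ['jaw','handle_grip']:
    r=models.spot_point(l,c); print(c,l,[(np.round(x['location'],4),round(x['score'],2)) for x in r[:1]])
  if c=='scene': cv2.imwrite('pics/s6.png',cv2.resize(im[150:280,150:350],None,fx=4,fy=4))
```

```text
[2.51546231 2.34234883 4.93128232] [0.59856983 0.24445946 0.49351636]
 crown ((0.5872155427932739, 0.08531411737203598), 0.035361308604478836)
top jaw [(array([0.5846, 0.1503, 0.1399]), 0.55)]
top handle_grip [(array([0.599 , 0.2411, 0.3412]), 0.53)]
 crown ((0.5841989517211914, 0.08590540289878845), 0.037564851343631744)
scene jaw [(array([0.5885, 0.1463, 0.14  ]), 0.91)]
scene handle_grip [(array([0.5992, 0.2449, 0.3383]), 0.67)]
```

View pics/s6.png

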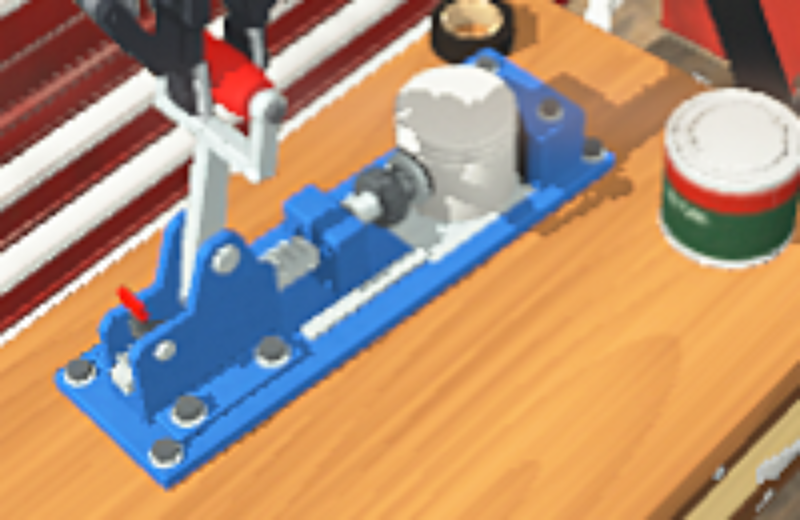

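The crop shows the lever back at its return stop, with the pad (about (425,180)) still pressed on the piston and the piston in the V. The jaw is about two notches past where it stood after stroke 1, so the pawl has caught. I'll release and rise.

Call:
{"name": "play_rows", "arguments": {"xyz": [[0,0,0],[0,0,0],[0,0,0],[0,0,0],[0,0,0],[0,0,0],[0,0,8],[0,0,22],[0,0,45],[0,0,70]], "delta_rot": [[0,0,0],[0,0,0],[0,0,0],[0,0,0],[0,0,0],[0,0,0],[0,0,0],[0,0,0],[0,0,0],[0,0,0]], "gripper": 100}}

```text
t: 26.03
ee_pos: [0.5985, 0.2443, 0.5637]
ee_rot: [0.041, 0.999, -0.0, -0.001]
ft_force: [0.7, 0.6, 0.9]
grip_width: 0.0853
finger_force: 0.0
```

Call:
{"name": "play_rows", "arguments": {"xyz": [[0,0,15],[0,0,30],[0,0,45],[0,0,50],[0,0,50],[0,0,50],[0,0,50],[0,0,50],[0,0,50],[0,0,50]], "delta_rot": [[0,0,0],[0,0,0],[0,0,0],[0,0,0],[0,0,0],[0,0,0],[0,0,0],[0,0,0],[0,0,0],[0,0,0]]}}

```text
t: 26.87
ee_pos: [0.5987, 0.2444, 0.6127]
ee_rot: [0.041, 0.999, -0.0, -0.001]
ft_force: [-1.2, 0.7, 0.1]
grip_width: 0.0856
finger_force: 0.0
```

Run:
```python
from h import *
s=robot.get_state(); print(s['t'],s['ft_force'],s['ee_pos'])
c='wrist'; cal=cams.get_calibration(c); im,d=cams.snapshot(c); cv2.imwrite('pics/w7.png',im)
for l in ['piston','jaw','handle_grip','v_seat']:
    r=models.spot_point(l,c); print(l,[(np.round(x['location'],4),round(x['score'],2)) for x in r[:1]])
```

```text
26.8667 [-1.15180458  0.69460101  0.09410638] [0.59866624 0.24439873 0.61272747]
piston [(array([0.5854, 0.0875, 0.1527]), 0.81)]
jaw [(array([0.5956, 0.1529, 0.139 ]), 0.65)]
handle_grip [(array([0.6022, 0.2474, 0.3365]), 0.76)]
v_seat []
```

View pics/w7.png

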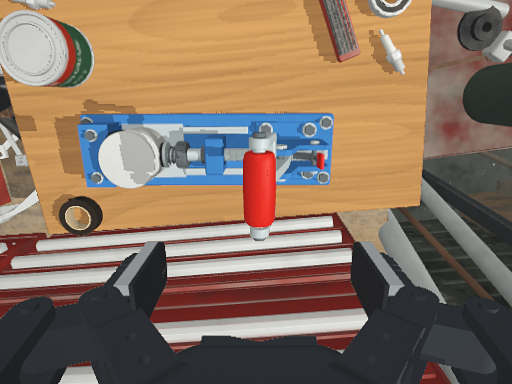

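The wrist view shows the piston at about (133,157), in the V with the pad pressed on it and the spring compressed. The handle is free at its return stop and the other things are undisturbed, so I'm handing in.

```bash
python3 -c "
from bench import robot
print(robot.finish_job())"
```

```text
the job is handed in; nothing more can be done
None
```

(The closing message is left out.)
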